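# Set the running clearance on a copper-bar guide

### The job

Set the clearance on the copper-bar guide: turn its T-handled screw clockwise (seen from above) until you feel it bottom, without forcing it, then back it off by a quarter of a turn. Then lock it by pushing the upright lock lever all the way over to its far stop, and leave everything else where it lies.

Things in the scene. Friction and masses are not known exactly. Their poses are not given: they have to be found in the camera images.
- guide: the bar guide, fixed to the bench: grey base plate 130 x 260 x 15 mm, origin at the centre of its underside, on the bench; x points away from the robot across the plate (yaw varies), y along the plate and the 340 mm copper bar. The screw stands at x 0, y +50 mm, the lock lever at y -90 mm
- bridge_top (a point): on the screw's axis at the top of the fixed bridge block (85 x 85 mm, top 60 mm above the bench; a 28 mm boss rises 8 mm more). The screw bottoms 60 to 200 degrees clockwise of its start; the place differs every time and cannot be seen. There resistance climbs steeply, past 0.3 N m (8 N at 40 mm) within a degree or so. Beyond about 1 N m (25 N) the seat gives way and the job is spoiled
- t_bar (a point): centre of the screw's T-bar, on the upright screw axis, 96 mm above the bench; x along the bar, z up. Plain steel bar 100 mm long (50 mm each way), 10 mm wide, 12 mm high, hub 24 mm across; push one half sideways, or pinch and twist. Clockwise from above tightens; height stays the same. Light steady drag of 0.08 N m (2 N pushed 40 mm out); stays where left
- lever_knob (a point): centre of the 20 mm black ball on the lock lever, 65 mm from the pivot, which lies 50 mm above the bench at x 0, y -90 mm of the guide (axis along its y); rod 10 mm thick, between two steel cheeks 36 mm wide along x, 36 mm apart over their outer faces, tops 60 mm up. Needs 2 to 4 N at the ball; stays where left
- lock (a joint): lock lever angle in rad: 0 leaning 0.55 rad from upright towards the guide's -x (the robot's side, unlocked), 1.1 leaning 0.55 rad towards +x (away from the robot), against its far stop: locked. It starts at 0 to 0.25
- nut_mid (a point): centre of a bystander: steel ring nut lying flat near the guide, 32 mm across, 14 mm high
- offcut_mid (a point): centre of a bystander: flat copper offcut 70 x 24 x 8 mm lying near the guide
- gauge_mid (a point): centre of a bystander: steel gauge block 40 x 20 x 20 mm near the guide
- spanner_mid (a point): centre of a bystander: steel spanner lying near the guide (point in the underside of its middle)
- mallet_mid (a point): centre of a bystander: hammer lying to the left

How it is judged:
By the outcome, as a careful person would: the job done as asked, in the order asked, and still so for the second after the job is handed in, with the robot touching nothing.
It also fails if it takes over 66 s, if anything falls off the work surface, if the arm or the gripper's body presses on something with over 40 N, if the wrist force passes 120 N, or if a joint passes its speed limit or range.

### The arm

A 6-joint arm with a two-finger parallel gripper is mounted at the origin on the work surface. World frame = base frame: x ahead of the robot, y to its left, z up, the work surface at z = 0. Lengths are in mm, angles in rad, forces in N, time in s.
With the tool pointing down it reaches from about 275 to 850 mm from the base axis. Payload 5.2 kg.
Tool frame: the origin (TCP) lies on the centre line of the jaws, within the pads' length; the fingertips stand 14 mm ahead of it and the grasp point (between the pads) lies 5 mm behind it; z points along the fingers, y is the direction in which the jaws open and shut (so a half turn about z gives the same grasp; the last joint's range is limited). The gripper opens to 85 mm and grips with 20 to 120 N. Pads are 22 mm wide; open, the fingers measure 114 mm over their backs; the gripper's body (76 mm by 85 mm) begins 54 mm behind the grasp point. The pads swing forward as they close: fully open they stand 13 mm farther back than shut.
Start: joints at [-1.328, 0.259, 1.535, -0, 1.348, -0.203], TCP at [237.169, -496.242, 245.31] pointing down, gripper open.
Joint ranges: [-3.14, 3.14], [-0.91, 2.08], [0.19, 2.58], [-1.22, 4.36], [0.22, 2.71], [-3.12, 3.12]. Speed limits (rad/s): [2.57, 2.57, 3.14, 3.14, 3.14, 3.14].

### API

Orientations are given as a unit quaternion [x, y, z, w].
In Python, from bench import manip gives the robot as it stands.
- The arm moves only by the tool move_arm, never from a script. Its argument "motion" is a list of rows, each an object with "jaw": the opening, from 0 (shut) to 1 (fully open); "linear": the shift along the tool's x, y, z in cm, a list of three; "dr": the turn, a rotation vector about the tool's x, y, z in degrees, a list of three. In form: [{"jaw": jaw, "linear": [x, y, z], "dr": [ax, ay, az]}, ...]. A call has 1 to 10 rows; each row is the pose to reach, as a shift and turn from the pose measured when the call began, along the tool's axes at that moment; what a row does not reach only later rows make up. A row lasts 1/12 s, in which the tool goes at most 41.7 mm and 7.16 degrees, less where a joint would pass 70% of its speed; a pose out of reach is approached as far as the arm can. A call with a gripper value outside its range is refused whole. The fingers move at their own pace and stop on an object; "squeeze" is the grip in N (left out, the last holds). Time passes only in rows, so rows that repeat a pose let the fingers close. It gives the time, the measured TCP pose, the force and the opening at its end, in the units of the state.
- manip.get_state(): the state, without advancing time (a new reading comes with each control period).
- manip.camera(name): name is "side" or "top" or "wrist"; returns the picture (480x640x3 uint8, blue, green, red); there is no depth.
- manip.get_calibration(name): a dict with "vfov" (degrees; the focal length in pixels is half the picture's height over the tangent of half this angle, whatever the lens; pixels are square), "cx", "cy" (the principal point, pixels), "R" (3x3) and "t" (3): a world point X has camera coordinates R X + t; the wrist camera has in their place "hand_eye" (4x4, takes a point from camera to tool coordinates, whose origin is the TCP and whose axes are the flange's). Camera axes: x right, y down, z forward; pixel columns grow to the right and rows downward; lengths in mm; the calibration is good to about 2 mm. A picture is of the moment at which its call begins: read the wrist's pose just before it. get_calibration takes no time and is no camera call.
- manip.job_done(): hands the job in, once; it reports no verdict.
The state is a dict: "time_s": time; "qpos": joint angles; "joint_velocities": joint speeds; "joint_efforts": joint torques, N m; "ee_pos": TCP position; "tool_rot": TCP orientation; "wrist_force": force on the tool from outside, world axes, zero at the start; "moment": the same for the moment, N m; "opening": opening from 0.0 (shut) to 1.0 (fully open).
Only numpy, scipy, OpenCV 4.12 (cv2) and the standard library are available. Lean on these libraries where they do the work, as an engineer would, in place of code of your own. Each camera call takes 0.05 s, during which the arm holds its last target.

## Working session

There is one attempt and no reset: what is moved stays moved. The work goes in short steps, Python scripts to look and compute and a tool call to move; the robot and the scene stay as the last step left them, time stands still between calls to the robot, and variables do not carry over. Pictures are saved under pics/ and viewed, and the job is handed in when it is done.

Besides the shell and the picture viewer there is one more tool, called after ">>>" as name(argument=value, ...), one argument or row to a line, values as JSON. move_arm: Moves the arm, as the interface text tells. Its arguments: {"type":"object","properties":{"motion":{"type":"array","items":{"type":"object","properties":{"jaw":{"type":"number"},"linear":{"type":"array","items":{"type":"number"}},"dr":{"type":"array","items":{"type":"number"}}}}},"squeeze":{"type":"number"}},"required":["motion"]}

```bash
mkdir -p pics; ls
python3 - <<'E'
from bench import manip
import cv2
print(manip.get_state())
for n in ("top","side","wrist"):
    c=manip.get_calibration(n); print(n,c)
for n in ("top","side"):
    cv2.imwrite(f"pics/{n}0.png",manip.camera(n))
E
```

```text
pics
{'time_s': 0.0, 'qpos': array([-1.32775025e+00,  2.59365479e-01,  1.53609352e+00, -9.20665387e-07,
        1.34803562e+00, -2.02784800e-01]), 'joint_velocities': array([ 2.38656481e-03, -2.12125243e-04,  7.83948186e-06,  2.16140308e-03,
       -8.69943520e-04, -2.00954389e-04]), 'joint_efforts': array([ 1.09261207e-03, -4.46024573e+01, -2.90569460e+01, -4.59820949e-04,
        1.16502508e-02, -5.21660848e-07]), 'ee_pos': array([ 237.06532218, -495.71176487,  244.45840715]), 'tool_rot': array([ 9.75256604e-01,  2.21073861e-01, -1.95913514e-05, -9.50780185e-04]), 'wrist_force': array([ 0.13099955, -0.25457657,  0.15253245]), 'moment': array([ 0.02807793, -0.04880729,  0.00678747]), 'opening': 1.0019985665825062}
top {'vfov': 50.48684329070586, 'cx': 320.81351964915103, 'cy': 234.94436789622958, 'R': array([[-9.55207814e-04, -9.99983026e-01,  5.74760442e-03],
       [-9.94669900e-01,  3.57487322e-04, -1.03109951e-01],
       [ 1.03106146e-01, -5.81546055e-03, -9.94653358e-01]]), 't': array([  97.68179996,  609.09866248, 1034.55469508])}
side {'vfov': 54.251033796864675, 'cx': 325.7913446440555, 'cy': 237.55197227074086, 'R': array([[-0.76460524, -0.64442039, -0.01005952],
       [-0.48271058,  0.582939  , -0.65358443],
       [ 0.42704722, -0.49487825, -0.75678676]]), 't': array([496.4632692 , 284.6853499 , 712.25899371])}
wrist {'vfov': 68.87301924260336, 'cx': 313.30174192353434, 'cy': 244.72981277482862, 'hand_eye': array([[ 3.60699832e-04, -9.58613299e-01, -2.84711103e-01,
         7.26806436e+01],
       [ 9.99999719e-01,  1.58739156e-04,  7.32427585e-04,
        -7.35430802e-01],
       [-6.56920024e-04, -2.84711287e-01,  9.58613088e-01,
        -1.28279134e+02],
       [ 0.00000000e+00,  0.00000000e+00,  0.00000000e+00,
         1.00000000e+00]])}
```

View pics/top0.png

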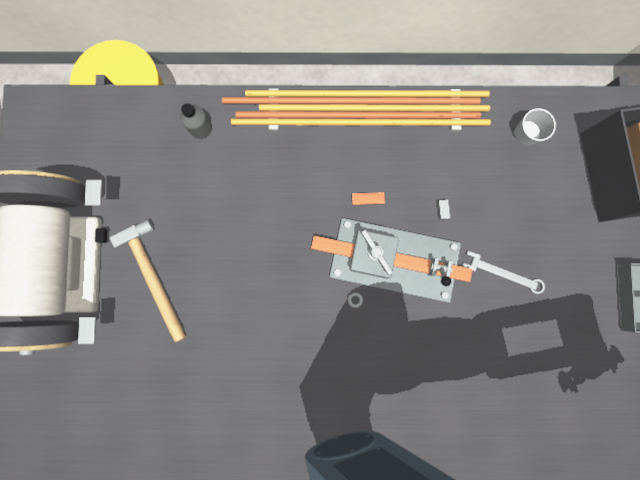

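View pics/side0.png

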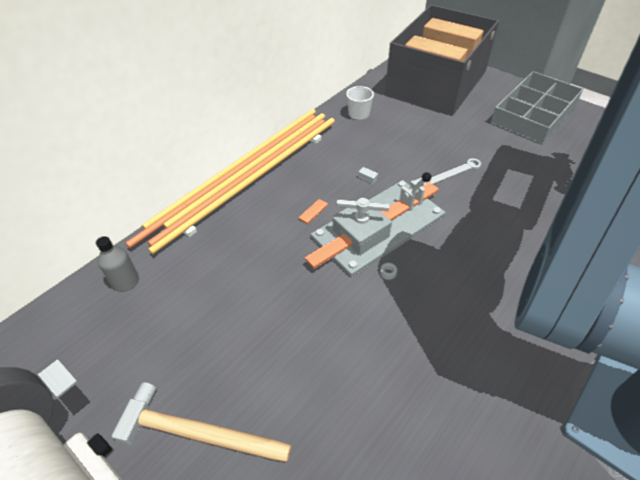

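The top view shows the T-bar's hub at about (376,252), bar ends at about (363,231) and (391,273), and the knob at (446,281). The plate corners are at about (343,219), (460,243), (449,301) and (331,277). I'll zoom in to measure these.

```bash
cat > h.py <<'E'
from bench import manip
import numpy as np, cv2
from scipy.spatial.transform import Rotation as Ro
def cal(n):
    c=manip.get_calibration(n); f=240/np.tan(np.radians(c["vfov"])/2)
    return c,f
def ray(n,uv,pose=None):
    c,f=cal(n); d=np.array([(uv[0]-c["cx"])/f,(uv[1]-c["cy"])/f,1.])
    if n=="wrist":
        p,q=pose; H=np.array(c["hand_eye"]); R=Ro.from_quat(q).as_matrix()
        return np.array(p)+R@H[:3,3], R@H[:3,:3]@d
    R=np.array(c["R"]); return -R.T@np.array(c["t"]), R.T@d
def onz(n,uv,z,pose=None):
    o,d=ray(n,uv,pose); return o+d*(z-o[2])/d[2]
def proj(n,X):
    c,f=cal(n); x=np.array(c["R"])@X+np.array(c["t"]); return f*x[0]/x[2]+c["cx"],f*x[1]/x[2]+c["cy"]
E
python3 - <<'E'
from h import *
im=cv2.imread("pics/top0.png")
cv2.imwrite("pics/top0z.png",cv2.resize(im[205:315,300:480],None,fx=4.4,fy=4.4,interpolation=cv2.INTER_CUBIC))
im=cv2.imread("pics/side0.png")
cv2.imwrite("pics/side0z.png",cv2.resize(im[150:280,300:460],None,fx=4.6,fy=4.6,interpolation=cv2.INTER_CUBIC))
E
```

```text
(no output)
```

View pics/top0z.png

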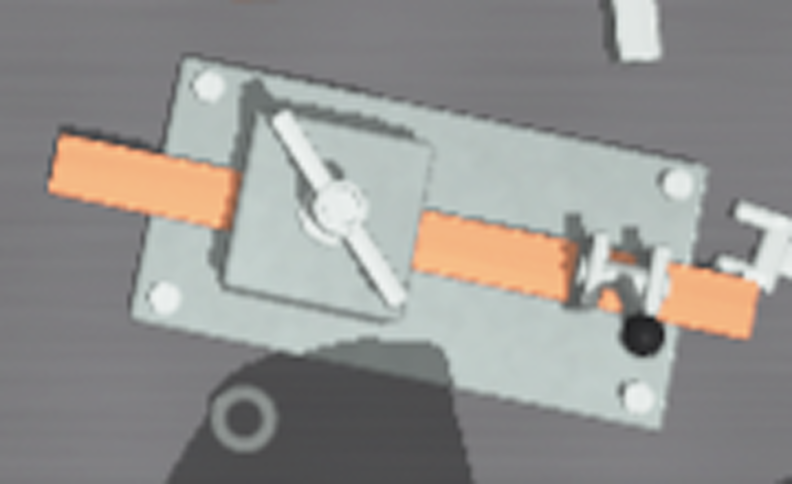

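View pics/side0z.png

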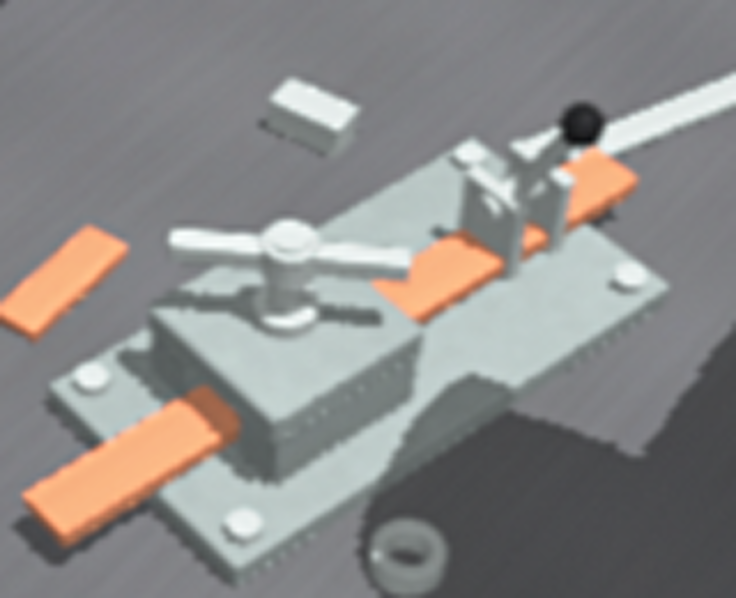

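Run:
```python
from h import *
T=lambda u,v:(300+u/4.4,205+v/4.4)
S=lambda u,v:(300+u/4.6,150+v/4.6)
cs=[onz("top",T(*p),15) for p in [(184,57),(707,168),(660,428),(133,318)]]
print(np.round(cs,1)); c=np.mean(cs,axis=0)
print("sizes",np.linalg.norm(cs[0]-cs[1]),np.linalg.norm(cs[1]-cs[2]),np.linalg.norm(cs[2]-cs[3]))
y=(cs[0]-cs[1]+cs[3]-cs[2])[:2]; y/=np.linalg.norm(y); x=np.array([y[1],-y[0]])
print("centre",c,"x",x,"yaw",np.degrees(np.arctan2(x[1],x[0])))
print("screw",c[:2]+50*y,"pivot",c[:2]-90*y)
e=[onz("top",T(*p),102) for p in [(283,117),(399,302)]]
print("bar",e,np.mean(e,axis=0),np.linalg.norm(e[0]-e[1]),np.degrees(np.arctan2(*(e[0]-e[1])[[1,0]])))
print("hub",onz("top",T(340,208),104), "side",onz("side",S(289,240),104))
o1,d1=ray("top",T(643,335));o2,d2=ray("side",S(582,124))
A=np.c_[d1,-d2];s=np.linalg.lstsq(A,o2-o1,rcond=None)[0]
p,q=o1+s[0]*d1,o2+s[1]*d2
print("knob",p,q)
k=(p+q)/2; r=k[:2]-(c[:2]-90*y); a=r@x;print("along x",a,"y",r@y,"lock",np.arctan2(a,k[2]-50)+.55,np.hypot(a,k[2]-50))
for uv in [(355,300),(368,198),(444,209),(475,262),(538,286)]: print(onz("top",uv,8))
```

```text
[[ 647.3   52.3   15. ]
 [ 593.1 -200.1   15. ]
 [ 468.6 -174.    15. ]
 [ 521.1   77.4   15. ]]
sizes 258.17291429018576 127.24636301690975 256.8378767085722
centre [557.53452478 -61.0778639   15.        ] x [ 0.97831114 -0.20714079] yaw -11.95484759914833
screw [567.89156424 -12.16230672] pivot [ 538.89185375 -149.12586681]
bar [array([608.38876924,  12.58312432, 102.        ]), array([526.30479692, -37.79051697, 102.        ])] [567.34678308 -12.60369633 102.        ] 96.30826676421876 31.536785177655002
hub [567.70468161 -12.03863857 104.        ] side [569.1615811  -14.97553317 104.        ]
knob [ 511.5925669  -142.6584545   111.92198274] [ 510.7677557  -143.1426357   112.03329865]
along x -28.400175575210554 y 0.3500797518188595 lock 0.1203209681458905 68.17476012898327
[473.38272184  25.06067446   8.        ]
[691.64563713  -4.71164403   8.        ]
[ 667.65529969 -168.25093165    8.        ]
[ 553.47071149 -231.46072701    8.        ]
[ 502.44478704 -363.78534052    8.        ]
```

```bash
cat >> h.py <<'E'
def go(target, xang):
    "linear cm (tool axes now) & dz deg to reach target TCP with tool x at world angle xang, pointing down"
    s=manip.get_state(); R=Ro.from_quat(s["tool_rot"]); 
    l=R.inv().apply(np.array(target)-s["ee_pos"])/10
    a=np.radians(xang); Rt=np.array([[np.cos(a),np.sin(a),0],[np.sin(a),-np.cos(a),0],[0,0,-1]])
    dr=(R.inv()*Ro.from_matrix(Rt)).as_rotvec(degrees=True)
    X=R.as_matrix()
    print("t %.2f"%s["time_s"],"pos",s["ee_pos"].round(1),"xang",np.degrees(np.arctan2(X[1,0],X[0,0])).round(2),"tilt",X[:2,2].round(4),"F",s["wrist_force"].round(2),"M",s["moment"].round(3),"open",round(s["opening"],3),"q6",s["qpos"][5].round(2))
    print("linear",l.round(2),"dr",dr.round(2))
E
python3 -c "
from h import *
go((568,-12.5,220),211.5)"
```

```text
t 0.10 pos [ 237.1 -495.8  244.6] xang 25.54 tilt [-0.0004  0.0016] F [-0.49  1.38  0.55] M [-0.058  0.041  0.065] open 1.004 q6 -0.2
linear [ 50.7  -29.33   2.52] dr [-4.0000e-02  1.4000e-01  1.7404e+02]
```

>>> move_arm(
  motion=[
    {"jaw":1,"linear":[25.4,-14.7,1.2],"dr":[0,0,-65]},
    {"jaw":1,"linear":[25.4,-14.7,1.2],"dr":[0,0,-65]},
    {"jaw":1,"linear":[25.4,-14.7,1.2],"dr":[0,0,-65]},
    {"jaw":1,"linear":[25.4,-14.7,1.2],"dr":[0,0,-65]},
    {"jaw":1,"linear":[25.4,-14.7,1.2],"dr":[0,0,-65]},
    {"jaw":1,"linear":[25.4,-14.7,1.2],"dr":[0,0,-65]},
    {"jaw":1,"linear":[25.4,-14.7,1.2],"dr":[0,0,-65]},
    {"jaw":1,"linear":[25.4,-14.7,1.2],"dr":[0,0,-65]},
    {"jaw":1,"linear":[25.4,-14.7,1.2],"dr":[0,0,-65]},
    {"jaw":1,"linear":[25.4,-14.7,1.2],"dr":[0,0,-65]},
  ],
)

```text
time_s: 0.93
ee_pos: [403.2, -252.3, 232.6]
tool_rot: [0.701, 0.713, 0.0, -0.001]
wrist_force: [-0.5, -0.0, 0.5]
opening: 1.004
```

```bash
python3 -c "
from h import *
go((568,-12.5,220),211.5)"
```

```text
t 0.93 pos [ 403.2 -252.3  232.6] xang 90.96 tilt [-0.001   0.0021] F [-0.51 -0.03  0.52] M [-0.018  0.013  0.039] open 1.004 q6 -0.81
linear [23.7  16.88  1.29] dr [ 1.0000e-01 -1.3000e-01 -1.2054e+02]
```

>>> move_arm(
  motion=[
    {"jaw":1,"linear":[23.7,16.9,1.3],"dr":[0,0,-65]},
    {"jaw":1,"linear":[23.7,16.9,1.3],"dr":[0,0,-65]},
    {"jaw":1,"linear":[23.7,16.9,1.3],"dr":[0,0,-65]},
    {"jaw":1,"linear":[23.7,16.9,1.3],"dr":[0,0,-65]},
    {"jaw":1,"linear":[23.7,16.9,1.3],"dr":[0,0,-65]},
    {"jaw":1,"linear":[23.7,16.9,1.3],"dr":[0,0,-65]},
    {"jaw":1,"linear":[23.7,16.9,1.3],"dr":[0,0,-65]},
    {"jaw":1,"linear":[23.7,16.9,1.3],"dr":[0,0,-65]},
    {"jaw":1,"linear":[23.7,16.9,1.3],"dr":[0,0,-65]},
    {"jaw":1,"linear":[23.7,16.9,1.3],"dr":[0,0,-65]},
  ],
)

```text
time_s: 1.77
ee_pos: [568.3, -12.1, 219.2]
tool_rot: [0.207, 0.978, 0.001, -0.001]
wrist_force: [0.1, -0.3, 0.8]
opening: 0.999
```

```bash
python3 -c "
from h import *
go((568,-12.5,220),211.5)"
```

```text
t 1.77 pos [568.3 -12.1 219.2] xang 156.09 tilt [-0.0023  0.0023] F [ 0.09 -0.33  0.82] M [-0.068 -0.001 -0.002] open 0.999 q6 -1.37
linear [ 0.01 -0.05 -0.08] dr [  0.14  -0.13 -55.41]
```

>>> move_arm(
  motion=[
    {"jaw":1,"linear":[0,0,0],"dr":[0,0,-55.4]},
    {"jaw":1,"linear":[0,0,0],"dr":[0,0,-55.4]},
    {"jaw":1,"linear":[0,0,0],"dr":[0,0,-55.4]},
    {"jaw":1,"linear":[0,0,0],"dr":[0,0,-55.4]},
    {"jaw":1,"linear":[0,0,0],"dr":[0,0,-55.4]},
    {"jaw":1,"linear":[0,0,0],"dr":[0,0,-55.4]},
    {"jaw":1,"linear":[0,0,0],"dr":[0,0,-55.4]},
    {"jaw":1,"linear":[0,0,0],"dr":[0,0,-55.4]},
    {"jaw":1,"linear":[0,0,0],"dr":[0,0,-55.4]},
  ],
)

```text
time_s: 2.52
ee_pos: [568.0, -13.2, 219.0]
tool_rot: [-0.27, 0.963, 0.001, -0.001]
wrist_force: [0.5, 0.0, 0.3]
opening: 0.998
```

```bash
python3 -c "
from h import *
go((568,-12.5,220),211.5)
im=manip.camera('wrist'); cv2.imwrite('pics/w1.png',im)
go((568,-12.5,91),211.5)"
```

```text
t 2.52 pos [568.  -13.2 219. ] xang -148.73 tilt [-0.0027  0.0023] F [0.54 0.05 0.28] M [-0.031 -0.036  0.017] open 0.998 q6 -2.34
linear [-0.03  0.06 -0.1 ] dr [ 0.19 -0.06 -0.23]
t 2.57 pos [568.1 -13.1 219.1] xang -148.96 tilt [-0.0025  0.0023] F [ 0.61  0.03 -0.16] M [-0.01   0.015 -0.015] open 0.999 q6 -2.33
linear [-3.000e-02  1.000e-02  1.281e+01] dr [ 0.19 -0.06 -0.46]
```

View pics/w1.png

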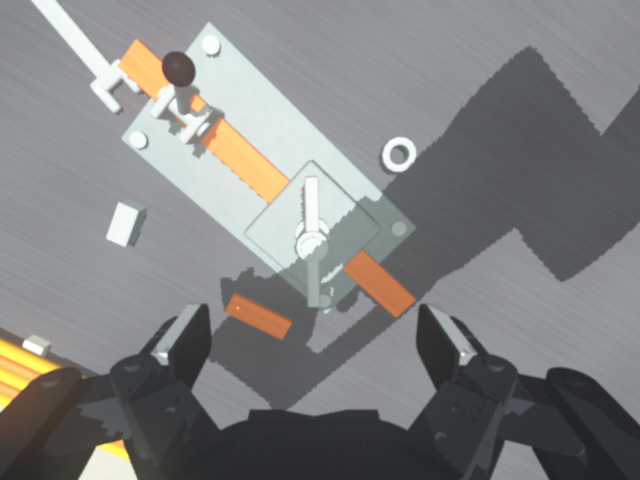

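Wrist view: the bar is almost vertical in the picture, with ends at (311,178) and (313,306), and the hub at (312,244). It's centred between the jaws.

```bash
python3 -c "
from h import *
im=cv2.imread('pics/w1.png')
cv2.imwrite('pics/w1z.png',cv2.resize(im[165:320,240:390],None,fx=3.8,fy=3.8,interpolation=cv2.INTER_CUBIC))
s=manip.get_state(); P=(s['ee_pos'],s['tool_rot'])
e=[onz('wrist',u,102,P) for u in [(311,178),(313.5,306)]]
print(e,np.mean(e,axis=0),np.linalg.norm(e[0]-e[1]),np.degrees(np.arctan2(*(e[0]-e[1])[[1,0]])))
print(onz('wrist',(312,243),106,P))
"
```

```text
[array([527.70129689, -38.13004486, 102.        ]), array([610.20522755,  13.60580404, 102.        ])] [568.95326222 -12.26212041 102.        ] 97.38324617435222 -147.9093547241699
[566.48885515 -14.00948505 106.        ]
```

View pics/w1z.png

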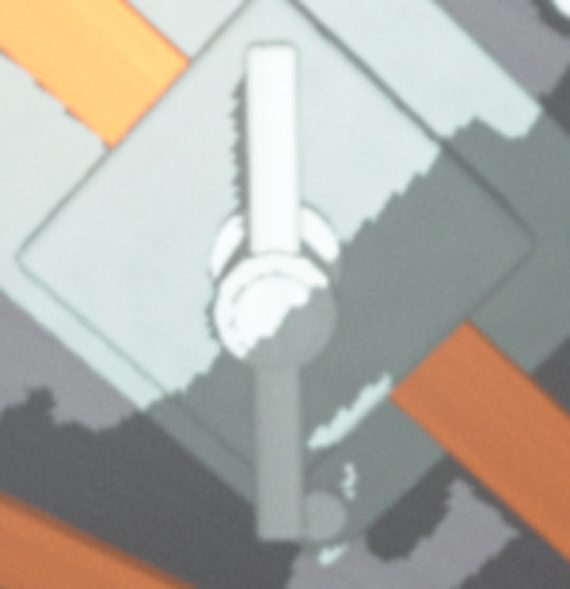

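>>> move_arm(
  motion=[
    {"jaw":1,"linear":[-0.05,0.0,3],"dr":[0,0,-0.8]},
    {"jaw":1,"linear":[-0.05,0.0,6],"dr":[0,0,-0.8]},
    {"jaw":1,"linear":[-0.05,0.0,9],"dr":[0,0,-0.8]},
    {"jaw":1,"linear":[-0.05,0.0,11],"dr":[0,0,-0.8]},
    {"jaw":1,"linear":[-0.05,0.0,12.2],"dr":[0,0,-0.8]},
    {"jaw":1,"linear":[-0.05,0.0,12.7],"dr":[0,0,-0.8]},
    {"jaw":0.5,"linear":[-0.05,0.0,12.7],"dr":[0,0,-0.8]},
    {"jaw":0.5,"linear":[-0.05,0.0,12.7],"dr":[0,0,-0.8]},
  ],
  squeeze=20,
)

```text
time_s: 3.23
ee_pos: [568.6, -12.9, 92.6]
tool_rot: [-0.273, 0.962, 0.001, -0.001]
wrist_force: [-0.7, 0.2, 0.1]
opening: 0.749
```

```bash
python3 -c "
from h import *
go((568.4,-12.5,91),212)
im=manip.camera('wrist'); cv2.imwrite('pics/w2.png',im)"
```

```text
t 3.23 pos [568.6 -12.9  92.6] xang -148.34 tilt [-0.0019  0.0021] F [-0.68  0.22  0.06] M [ 0.029  0.04  -0.014] open 0.749 q6 -2.34
linear [-0.01  0.05  0.16] dr [ 0.16 -0.03 -0.34]
```

View pics/w2.png

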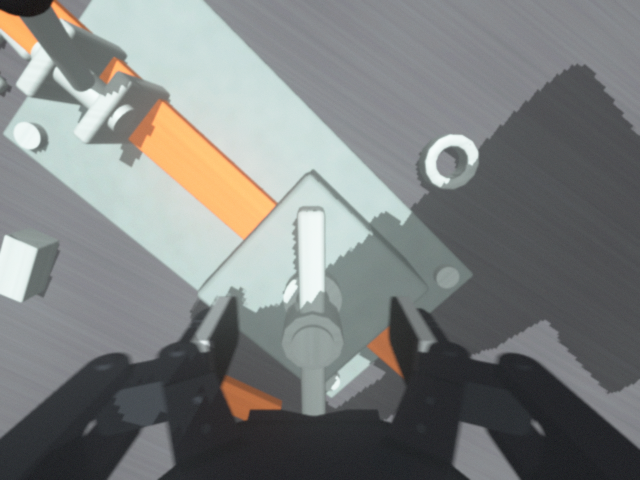

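The bar and hub are centred between the fingers (hub at about (313,335)). Next I'll close on the hub at 20 N, so friction limits the torque.

>>> move_arm(
  motion=[
    {"jaw":0,"linear":[0,0.02,0.15],"dr":[0,0,-0.3]},
    {"jaw":0,"linear":[0,0.02,0.15],"dr":[0,0,-0.3]},
    {"jaw":0,"linear":[0,0.02,0.15],"dr":[0,0,-0.3]},
    {"jaw":0,"linear":[0,0.02,0.15],"dr":[0,0,-0.3]},
    {"jaw":0,"linear":[0,0.02,0.15],"dr":[0,0,-0.3]},
    {"jaw":0,"linear":[0,0.02,0.15],"dr":[0,0,-0.3]},
    {"jaw":0,"linear":[0,0.02,0.15],"dr":[0,0,-0.3]},
    {"jaw":0,"linear":[0,0.02,0.15],"dr":[0,0,-0.3]},
  ],
  squeeze=20,
)

```text
time_s: 3.95
ee_pos: [569.5, -12.8, 92.6]
tool_rot: [-0.276, 0.961, 0.001, 0.001]
wrist_force: [-0.2, -0.2, 5.9]
opening: 0.27
```

```bash
python3 -c "
from h import *
go((568.4,-12.5,91),212)
im=manip.camera('wrist'); cv2.imwrite('pics/w3.png',im)
go((568.4,-12.5,91),212)"
```

```text
t 3.95 pos [569.5 -12.8  92.6] xang -148.0 tilt [0.001  0.0015] F [-0.25 -0.17  5.94] M [-0.025  0.133 -0.032] open 0.27 q6 -2.35
linear [0.08 0.09 0.16] dr [ 0.04  0.1  -0.  ]
t 4.00 pos [569.5 -12.8  92.6] xang -148.0 tilt [0.001  0.0015] F [-0.07 -0.07  6.72] M [ 0.062  0.053 -0.013] open 0.275 q6 -2.35
linear [0.08 0.09 0.16] dr [0.04 0.09 0.  ]
```

View pics/w3.png

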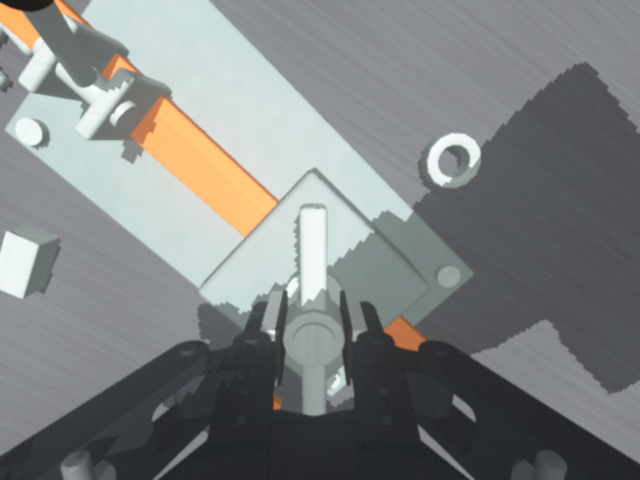

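>>> move_arm(
  motion=[
    {"jaw":0,"linear":[0,0,0],"dr":[0,0,4]},
    {"jaw":0,"linear":[0,0,0],"dr":[0,0,8]},
    {"jaw":0,"linear":[0,0,0],"dr":[0,0,12]},
    {"jaw":0,"linear":[0,0,0],"dr":[0,0,16]},
    {"jaw":0,"linear":[0,0,0],"dr":[0,0,20]},
    {"jaw":0,"linear":[0,0,0],"dr":[0,0,24]},
    {"jaw":0,"linear":[0,0,0],"dr":[0,0,28]},
    {"jaw":0,"linear":[0,0,0],"dr":[0,0,32]},
  ],
)

```text
time_s: 4.67
ee_pos: [569.5, -12.9, 92.7]
tool_rot: [0.002, 1.0, 0.001, 0.001]
wrist_force: [-0.3, -1.4, 0.8]
opening: 0.271
```

```bash
python3 -c "
from h import *
go((569,-12.7,92),212)
im=manip.camera('wrist'); cv2.imwrite('pics/w4.png',im)
go((569,-12.7,92),212)
cv2.imwrite('pics/t4.png',cv2.resize(manip.camera('top')[205:315,300:480],None,fx=4.4,fy=4.4,interpolation=cv2.INTER_CUBIC))
go((569,-12.7,92),212)"
```

```text
t 4.67 pos [569.5 -12.9  92.7] xang 179.81 tilt [0.001  0.0012] F [-0.29 -1.35  0.77] M [-0.099  0.081  0.073] open 0.271 q6 -1.79
linear [0.05 0.02 0.07] dr [  0.05   0.08 -32.19]
t 4.72 pos [569.5 -12.9  92.7] xang 179.58 tilt [0.0011 0.0012] F [-0.34 -0.14  1.22] M [-0.062  0.008  0.046] open 0.27 q6 -1.78
linear [0.05 0.02 0.07] dr [  0.05   0.08 -32.42]
t 4.77 pos [569.5 -12.9  92.7] xang 179.96 tilt [0.0011 0.0013] F [-0.75 -0.24  0.68] M [-0.104  0.018 -0.11 ] open 0.272 q6 -1.79
linear [0.05 0.02 0.07] dr [  0.06   0.08 -32.04]
```

View pics/w4.png

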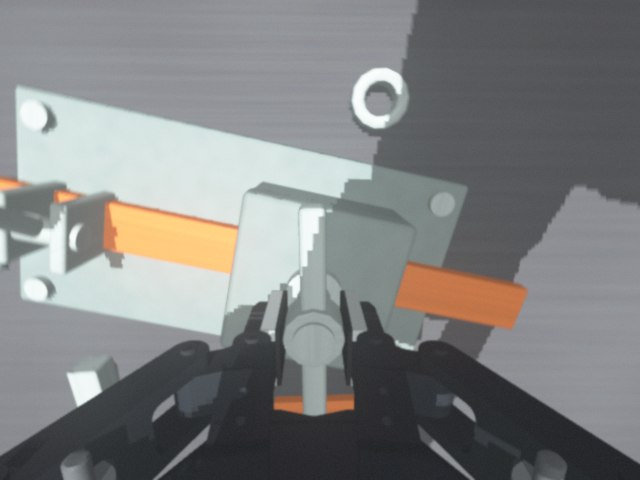

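No slip: the bar is still vertical in the wrist picture, with its end at (313,210). Carrying on.

>>> move_arm(
  motion=[
    {"jaw":0,"linear":[0,0,0],"dr":[0,0,4]},
    {"jaw":0,"linear":[0,0,0],"dr":[0,0,8]},
    {"jaw":0,"linear":[0,0,0],"dr":[0,0,12]},
    {"jaw":0,"linear":[0,0,0],"dr":[0,0,16]},
    {"jaw":0,"linear":[0,0,0],"dr":[0,0,20]},
    {"jaw":0,"linear":[0,0,0],"dr":[0,0,24]},
  ],
)

```text
time_s: 5.27
ee_pos: [569.5, -13.0, 92.7]
tool_rot: [0.209, 0.978, 0.001, 0.0]
wrist_force: [0.3, -0.2, 0.7]
opening: 0.272
```

```bash
cat >> h.py <<'E'
def chk(name,n=4):
    M=[];F=[]
    for i in range(n):
        im=manip.camera('wrist'); s=manip.get_state(); M.append(s["moment"]);F.append(s["wrist_force"])
    print("M",np.mean(M,0).round(3),"F",np.mean(F,0).round(2))
    go((569,-12.7,92.5),212)
    cv2.imwrite(f'pics/{name}.png',cv2.resize(im[190:360,230:400],None,fx=3,fy=3,interpolation=cv2.INTER_CUBIC))
E
python3 -c "
from h import *
chk('w5')"
```

```text
M [-0.084  0.026 -0.059] F [-0.26 -0.77  1.05]
t 5.47 pos [569.5 -12.9  92.7] xang 156.14 tilt [0.0011 0.0013] F [-0.07 -0.25  1.25] M [-0.07   0.012 -0.036] open 0.272 q6 -1.37
linear [0.06 0.   0.02] dr [  0.07   0.07 -55.86]
```

View pics/w5.png

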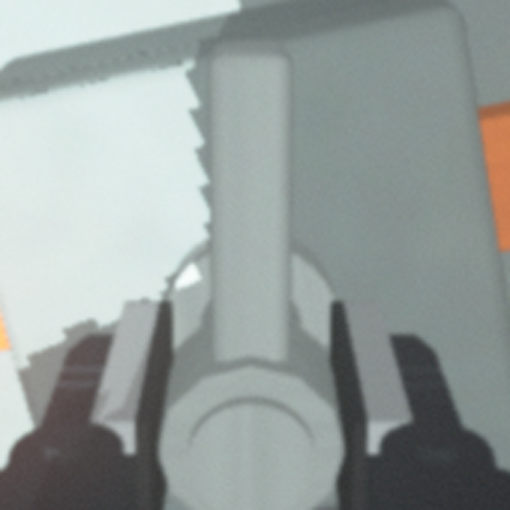

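>>> move_arm(
  motion=[
    {"jaw":0,"linear":[0,0,0],"dr":[0,0,2]},
    {"jaw":0,"linear":[0,0,0],"dr":[0,0,4]},
    {"jaw":0,"linear":[0,0,0],"dr":[0,0,6]},
    {"jaw":0,"linear":[0,0,0],"dr":[0,0,8]},
    {"jaw":0,"linear":[0,0,0],"dr":[0,0,10]},
    {"jaw":0,"linear":[0,0,0],"dr":[0,0,12]},
  ],
)

```text
time_s: 5.97
ee_pos: [569.5, -13.0, 92.7]
tool_rot: [0.307, 0.952, 0.001, 0.0]
wrist_force: [0.7, -0.2, 1.1]
opening: 0.272
```

```bash
python3 -c "
from h import *
chk('w6',3)"
```

```text
M [-0.044  0.039 -0.004] F [-0.54 -0.8   0.93]
t 6.12 pos [569.5 -13.   92.7] xang 144.3 tilt [0.001  0.0012] F [-0.12 -0.57  0.83] M [-0.031  0.06  -0.045] open 0.269 q6 -1.17
linear [ 0.05 -0.01  0.02] dr [ 8.00e-02  6.00e-02 -6.77e+01]
```

View pics/w6.png

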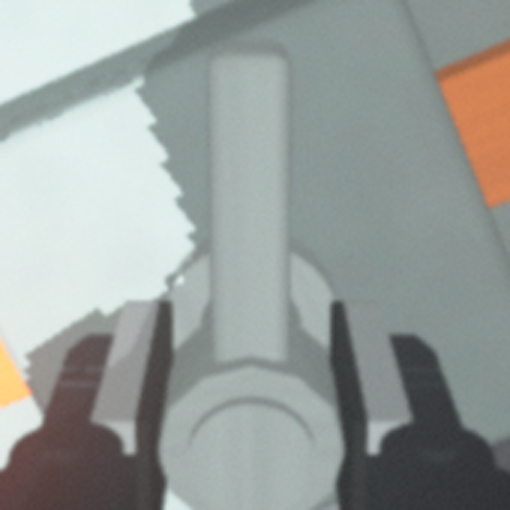

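>>> move_arm(
  motion=[
    {"jaw":0,"linear":[0,0,0],"dr":[0,0,2]},
    {"jaw":0,"linear":[0,0,0],"dr":[0,0,4]},
    {"jaw":0,"linear":[0,0,0],"dr":[0,0,6]},
    {"jaw":0,"linear":[0,0,0],"dr":[0,0,8]},
    {"jaw":0,"linear":[0,0,0],"dr":[0,0,10]},
    {"jaw":0,"linear":[0,0,0],"dr":[0,0,12]},
  ],
)

```text
time_s: 6.62
ee_pos: [569.5, -13.0, 92.7]
tool_rot: [0.404, 0.915, 0.001, 0.0]
wrist_force: [0.0, 0.2, 1.1]
opening: 0.271
```

```bash
python3 -c "
from h import *
chk('w7',3)"
```

```text
M [-0.096  0.042 -0.008] F [-0.21  0.13  1.31]
t 6.77 pos [569.5 -13.   92.7] xang 132.44 tilt [0.001  0.0012] F [ 0.11 -0.19  0.9 ] M [-0.07   0.001 -0.037] open 0.273 q6 -0.96
linear [ 0.05 -0.02  0.02] dr [ 8.000e-02  5.000e-02 -7.956e+01]
```

View pics/w7.png

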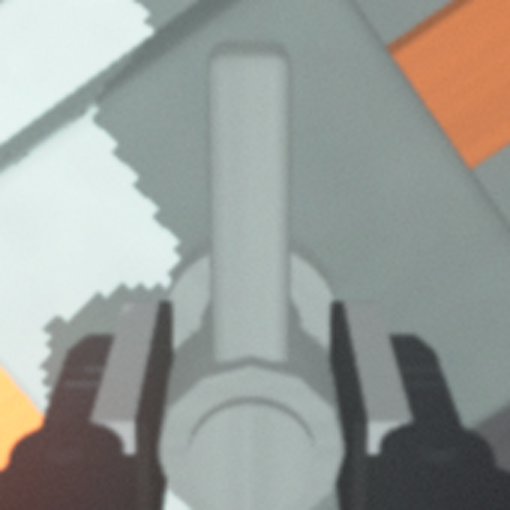

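>>> move_arm(
  motion=[
    {"jaw":0,"linear":[0,0,0],"dr":[0,0,2]},
    {"jaw":0,"linear":[0,0,0],"dr":[0,0,4]},
    {"jaw":0,"linear":[0,0,0],"dr":[0,0,6]},
    {"jaw":0,"linear":[0,0,0],"dr":[0,0,8]},
    {"jaw":0,"linear":[0,0,0],"dr":[0,0,10]},
    {"jaw":0,"linear":[0,0,0],"dr":[0,0,12]},
  ],
)

```text
time_s: 7.27
ee_pos: [569.4, -13.0, 92.7]
tool_rot: [0.496, 0.868, 0.001, 0.0]
wrist_force: [0.3, -0.8, 1.7]
opening: 0.27
```

```bash
python3 -c "
from h import *
chk('w8',3)"
```

```text
M [-0.096  0.061 -0.041] F [-0.14 -0.23  1.59]
t 7.42 pos [569.4 -13.   92.7] xang 120.57 tilt [0.001  0.0013] F [-0.47 -0.16  2.  ] M [-0.119  0.086 -0.085] open 0.273 q6 -0.75
linear [ 0.05 -0.02  0.02] dr [ 9.000e-02  4.000e-02 -9.143e+01]
```

View pics/w8.png

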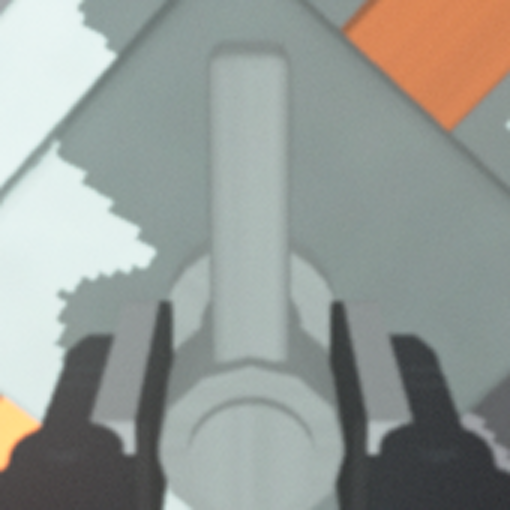

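>>> move_arm(
  motion=[
    {"jaw":0,"linear":[0,0,0],"dr":[0,0,2]},
    {"jaw":0,"linear":[0,0,0],"dr":[0,0,4]},
    {"jaw":0,"linear":[0,0,0],"dr":[0,0,6]},
    {"jaw":0,"linear":[0,0,0],"dr":[0,0,8]},
    {"jaw":0,"linear":[0,0,0],"dr":[0,0,10]},
    {"jaw":0,"linear":[0,0,0],"dr":[0,0,12]},
  ],
)

```text
time_s: 7.92
ee_pos: [569.4, -13.0, 92.7]
tool_rot: [0.583, 0.812, 0.001, 0.0]
wrist_force: [-0.9, -1.1, 1.4]
opening: 0.266
```

```bash
python3 -c "
from h import *
chk('w9',3)"
```

```text
M [-0.067  0.06  -0.026] F [-0.23 -0.29  1.56]
t 8.07 pos [569.5 -13.   92.7] xang 108.7 tilt [0.001  0.0013] F [-0.29  0.1   2.33] M [-0.058  0.02  -0.054] open 0.273 q6 -0.55
linear [ 0.04 -0.03  0.02] dr [ 1.000e-01  3.000e-02 -1.033e+02]
```

View pics/w9.png

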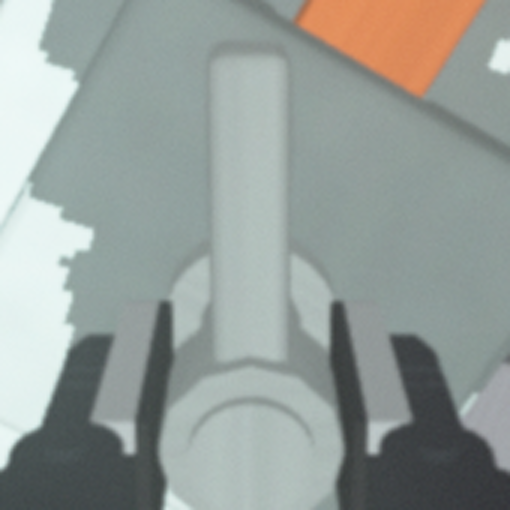

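>>> move_arm(
  motion=[
    {"jaw":0,"linear":[0,0,0],"dr":[0,0,2]},
    {"jaw":0,"linear":[0,0,0],"dr":[0,0,4]},
    {"jaw":0,"linear":[0,0,0],"dr":[0,0,6]},
    {"jaw":0,"linear":[0,0,0],"dr":[0,0,8]},
    {"jaw":0,"linear":[0,0,0],"dr":[0,0,10]},
    {"jaw":0,"linear":[0,0,0],"dr":[0,0,12]},
  ],
)

```text
time_s: 8.57
ee_pos: [569.4, -13.0, 92.7]
tool_rot: [0.664, 0.748, 0.001, -0.0]
wrist_force: [0.0, 0.5, 0.3]
opening: 0.27
```

```bash
python3 -c "
from h import *
chk('w10',3)"
```

```text
M [-0.115  0.068 -0.003] F [-0.62 -0.64  1.89]
t 8.72 pos [569.4 -13.   92.7] xang 96.83 tilt [0.0009 0.0013] F [-0.46 -0.25  1.6 ] M [-0.097  0.09  -0.038] open 0.275 q6 -0.34
linear [ 0.03 -0.04  0.02] dr [ 1.1000e-01  2.0000e-02 -1.1517e+02]
```

View pics/w10.png

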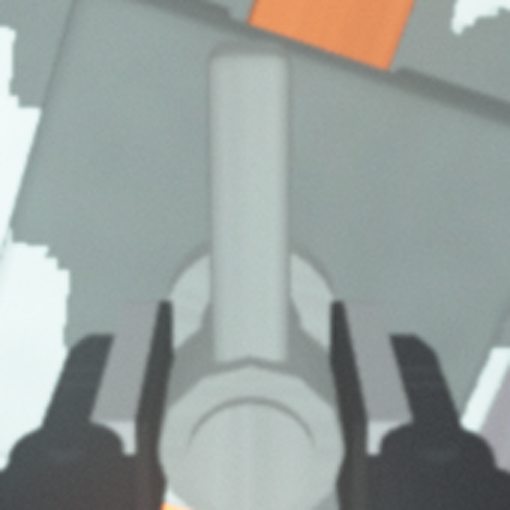

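>>> move_arm(
  motion=[
    {"jaw":0,"linear":[0,0,0],"dr":[0,0,2]},
    {"jaw":0,"linear":[0,0,0],"dr":[0,0,4]},
    {"jaw":0,"linear":[0,0,0],"dr":[0,0,6]},
    {"jaw":0,"linear":[0,0,0],"dr":[0,0,8]},
    {"jaw":0,"linear":[0,0,0],"dr":[0,0,10]},
    {"jaw":0,"linear":[0,0,0],"dr":[0,0,12]},
  ],
)

```text
time_s: 9.22
ee_pos: [569.4, -13.0, 92.7]
tool_rot: [0.738, 0.675, 0.001, -0.0]
wrist_force: [-0.3, -0.0, 0.8]
opening: 0.269
```

```bash
python3 -c "
from h import *
chk('w11',3)"
```

```text
M [-0.086  0.045 -0.018] F [-0.7   0.43  1.56]
t 9.37 pos [569.4 -13.   92.7] xang 84.96 tilt [0.0009 0.0014] F [-0.78 -0.49  1.47] M [-0.057 -0.011 -0.046] open 0.269 q6 -0.13
linear [ 0.03 -0.04  0.02] dr [ 1.2000e-01  0.0000e+00 -1.2704e+02]
```

View pics/w11.png

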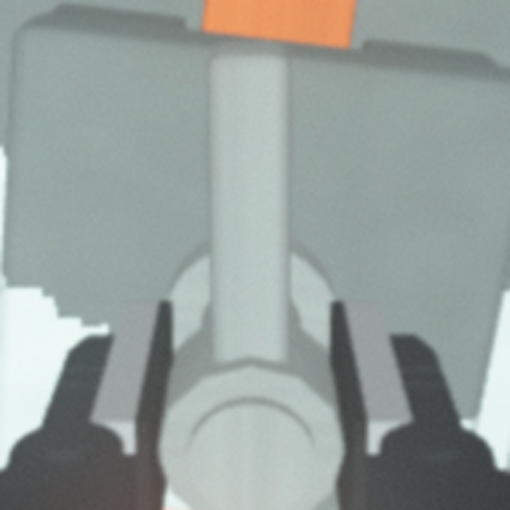

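No slip, 127° turned so far.

>>> move_arm(
  motion=[
    {"jaw":0,"linear":[0,0,0],"dr":[0,0,2]},
    {"jaw":0,"linear":[0,0,0],"dr":[0,0,4]},
    {"jaw":0,"linear":[0,0,0],"dr":[0,0,6]},
    {"jaw":0,"linear":[0,0,0],"dr":[0,0,8]},
    {"jaw":0,"linear":[0,0,0],"dr":[0,0,10]},
    {"jaw":0,"linear":[0,0,0],"dr":[0,0,12]},
  ],
)

```text
time_s: 9.87
ee_pos: [569.4, -13.0, 92.7]
tool_rot: [0.804, 0.595, 0.001, -0.0]
wrist_force: [-0.5, -0.3, 1.5]
opening: 0.273
```

```bash
python3 -c "
from h import *
chk('w12',3)"
```

```text
M [-0.119  0.045  0.015] F [ 0.17 -0.31  1.  ]
t 10.02 pos [569.4 -13.   92.7] xang 73.09 tilt [0.0009 0.0014] F [ 0.6  -0.08  1.77] M [-0.139  0.067  0.034] open 0.266 q6 0.07
linear [ 0.01 -0.05  0.02] dr [ 1.2000e-01 -1.0000e-02 -1.3891e+02]
```

View pics/w12.png

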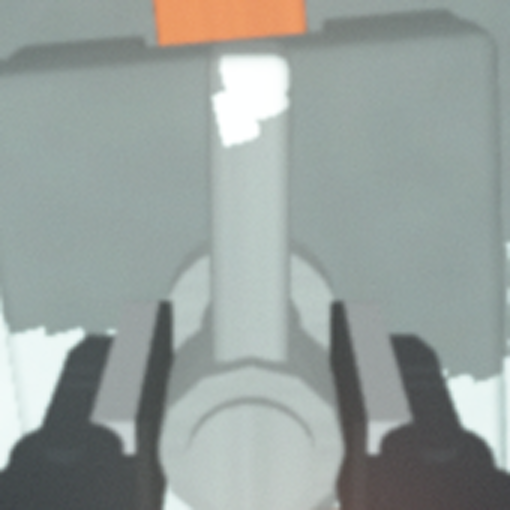

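>>> move_arm(
  motion=[
    {"jaw":0,"linear":[0,0,0],"dr":[0,0,2]},
    {"jaw":0,"linear":[0,0,0],"dr":[0,0,4]},
    {"jaw":0,"linear":[0,0,0],"dr":[0,0,6]},
    {"jaw":0,"linear":[0,0,0],"dr":[0,0,8]},
    {"jaw":0,"linear":[0,0,0],"dr":[0,0,10]},
    {"jaw":0,"linear":[0,0,0],"dr":[0,0,12]},
  ],
)

```text
time_s: 10.52
ee_pos: [569.4, -13.0, 92.7]
tool_rot: [0.861, 0.509, 0.001, -0.0]
wrist_force: [-0.5, 0.6, 1.5]
opening: 0.275
```

```bash
python3 -c "
from h import *
chk('w13',3)"
```

```text
M [-0.021  0.007  0.256] F [-0.27 -0.1   1.3 ]
t 10.67 pos [569.5 -12.9  92.7] xang 61.24 tilt [0.001  0.0015] F [-0.51  0.34  1.72] M [-0.005  0.036  0.226] open 0.276 q6 0.28
linear [-0.   -0.05  0.02] dr [ 1.4000e-01 -2.0000e-02 -1.5076e+02]
```

View pics/w13.png

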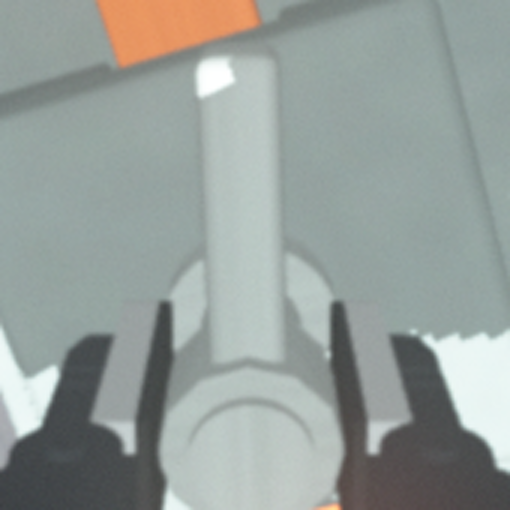

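Resistance has climbed: Mz rose to about +0.26 and the bar slipped about 2° in the grip, so the friction clutch works. To confirm the stop I'll grip a little harder (30 N, still far below 1 N m) and turn a little further.

>>> move_arm(
  motion=[
    {"jaw":0,"linear":[0,0,0],"dr":[0,0,0]},
    {"jaw":0,"linear":[0,0,0],"dr":[0,0,1]},
    {"jaw":0,"linear":[0,0,0],"dr":[0,0,2]},
    {"jaw":0,"linear":[0,0,0],"dr":[0,0,3]},
  ],
  squeeze=30,
)

```text
time_s: 11.0
ee_pos: [569.5, -12.9, 92.7]
tool_rot: [0.874, 0.486, 0.001, -0.0]
wrist_force: [0.2, 0.2, 2.0]
opening: 0.268
```

```bash
python3 -c "
from h import *
chk('w14',3)"
```

```text
M [-0.045  0.044  0.342] F [-0.97 -0.19  1.85]
t 11.15 pos [569.4 -12.9  92.7] xang 58.24 tilt [0.001  0.0015] F [-0.99  0.16  1.85] M [-0.062  0.042  0.319] open 0.267 q6 0.33
linear [-0.01 -0.05  0.02] dr [ 1.4000e-01 -3.0000e-02 -1.5376e+02]
```

View pics/w14.png

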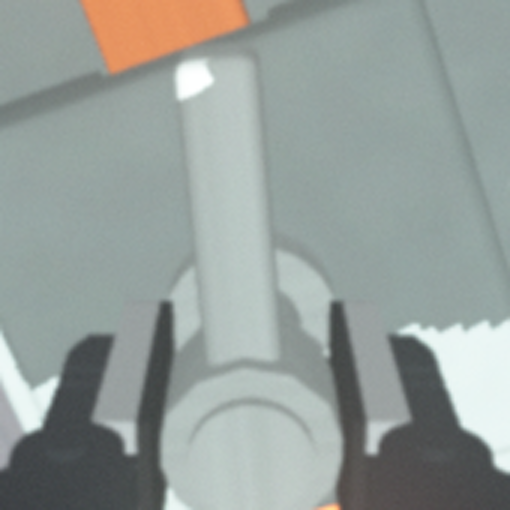

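The stop is firm. The tool turned 3° more, the bar stayed put (slip now about 5°), and the torque is about 0.35 N m. The bar bottomed at world angle about 63.4°. Now I'll back off 90° anticlockwise.

>>> move_arm(
  motion=[
    {"jaw":0,"linear":[0,0,0],"dr":[0,0,-3]},
    {"jaw":0,"linear":[0,0,0],"dr":[0,0,-8]},
    {"jaw":0,"linear":[0,0,0],"dr":[0,0,-13]},
    {"jaw":0,"linear":[0,0,0],"dr":[0,0,-18]},
    {"jaw":0,"linear":[0,0,0],"dr":[0,0,-23]},
    {"jaw":0,"linear":[0,0,0],"dr":[0,0,-28]},
    {"jaw":0,"linear":[0,0,0],"dr":[0,0,-33]},
    {"jaw":0,"linear":[0,0,0],"dr":[0,0,-38]},
    {"jaw":0,"linear":[0,0,0],"dr":[0,0,-43]},
    {"jaw":0,"linear":[0,0,0],"dr":[0,0,-45]},
  ],
)

```text
time_s: 11.98
ee_pos: [569.4, -12.9, 92.7]
tool_rot: [0.619, 0.785, 0.001, -0.0]
wrist_force: [0.2, 0.0, 1.3]
opening: 0.266
```

```bash
python3 -c "
from h import *
go((569.4,-12.9,92.7),148.8)"
```

```text
t 11.98 pos [569.4 -12.9  92.7] xang 103.45 tilt [0.0009 0.0019] F [0.19 0.04 1.28] M [-0.033  0.147 -0.093] open 0.266 q6 -0.46
linear [-0. -0.  0.] dr [  0.11  -0.06 -45.35]
```

>>> move_arm(
  motion=[
    {"jaw":0,"linear":[0,0,0],"dr":[0,0,-5]},
    {"jaw":0,"linear":[0,0,0],"dr":[0,0,-10]},
    {"jaw":0,"linear":[0,0,0],"dr":[0,0,-15]},
    {"jaw":0,"linear":[0,0,0],"dr":[0,0,-20]},
    {"jaw":0,"linear":[0,0,0],"dr":[0,0,-25]},
    {"jaw":0,"linear":[0,0,0],"dr":[0,0,-30]},
    {"jaw":0,"linear":[0,0,0],"dr":[0,0,-35]},
    {"jaw":0,"linear":[0,0,0],"dr":[0,0,-40]},
    {"jaw":0,"linear":[0,0,0],"dr":[0,0,-44]},
    {"jaw":0,"linear":[0,0,0],"dr":[0,0,-45.3]},
  ],
)

```text
time_s: 12.82
ee_pos: [569.3, -12.9, 92.7]
tool_rot: [0.268, 0.963, 0.001, 0.0]
wrist_force: [-0.2, -1.1, 1.3]
opening: 0.272
```

```bash
python3 -c "
from h import *
chk('w15',2)"
```

```text
M [-0.068  0.059 -0.015] F [-0.53 -0.4   1.34]
t 12.92 pos [569.4 -12.9  92.8] xang 148.68 tilt [0.0009 0.0019] F [-0.3  -0.15  1.25] M [-0.077  0.078  0.041] open 0.267 q6 -1.25
linear [ 0.04 -0.    0.03] dr [ 1.200e-01  6.000e-02 -6.332e+01]
```

View pics/w15.png

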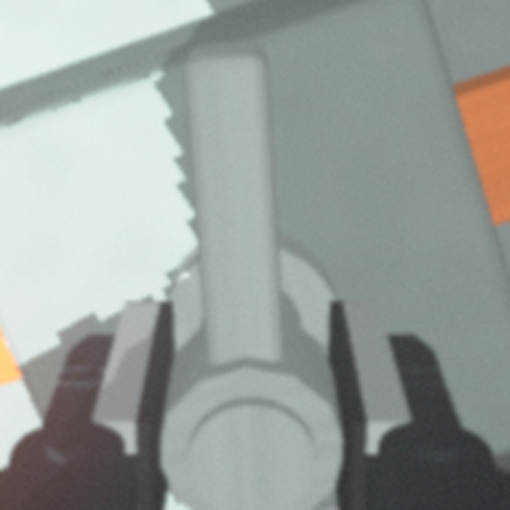

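Comparing this picture with the seated one, the backed-off angle is about 89°. I'll add a small correction.

>>> move_arm(
  motion=[
    {"jaw":0,"linear":[0,0,0],"dr":[0,0,-0.7]},
    {"jaw":0,"linear":[0,0,0],"dr":[0,0,-1.4]},
    {"jaw":0,"linear":[0,0,0],"dr":[0,0,-1.4]},
  ],
)

```text
time_s: 13.17
ee_pos: [569.3, -12.9, 92.7]
tool_rot: [0.258, 0.966, 0.001, 0.0]
wrist_force: [-0.6, -0.4, 2.1]
opening: 0.267
```

```bash
python3 -c "
from h import *
chk('w16',2)
ims=[cv2.imread(f'pics/w{i}.png') for i in (12,14,15,16)]
for im in ims:
    g=cv2.GaussianBlur(cv2.cvtColor(im,cv2.COLOR_BGR2GRAY),(0,0),2).astype(float)
    for r in (120,200,280): 
        d=np.diff(g[r-6:r+6].mean(0)); L=150+np.argmax(abs(d[150:235]));Rr=245+np.argmax(abs(d[245:310])); print(r,L,Rr,(L+Rr)/2,end=' | ')
    print()
"
```

```text
M [-0.112  0.149 -0.024] F [-0.66 -0.28  1.37]
t 13.27 pos [569.3 -12.9  92.7] xang 150.05 tilt [0.0008 0.0019] F [-0.36 -0.65  1.18] M [-0.092  0.132 -0.059] open 0.266 q6 -1.27
linear [0.04 0.   0.02] dr [ 1.200e-01  5.000e-02 -6.195e+01]
120 215 257 236.0 | 200 211 284 247.5 | 280 178 290 234.0 | 
120 184 258 221.0 | 200 191 264 227.5 | 280 178 278 228.0 | 
120 166 265 215.5 | 200 185 269 227.0 | 280 168 281 224.5 | 
120 169 265 217.0 | 200 189 269 229.0 | 280 167 282 224.5 |
```

View pics/w16.png

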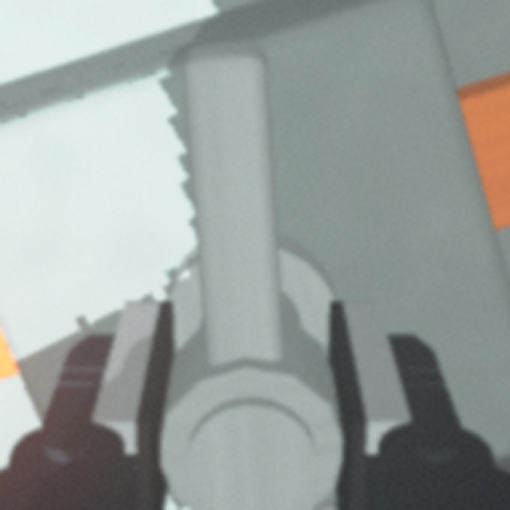

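The bar kept its place in the grip and is now about 90° back from the bottom. I'll open the jaws and lift away.

>>> move_arm(
  motion=[
    {"jaw":0.8,"linear":[0,0,0],"dr":[0,0,0]},
    {"jaw":0.8,"linear":[0,0,0],"dr":[0,0,0]},
    {"jaw":0.8,"linear":[0,0,0],"dr":[0,0,0]},
    {"jaw":0.8,"linear":[0,0,0],"dr":[0,0,0]},
    {"jaw":0.8,"linear":[0,0,-1],"dr":[0,0,0]},
    {"jaw":0.8,"linear":[0,0,-4],"dr":[0,0,0]},
    {"jaw":0.8,"linear":[0,0,-7],"dr":[0,0,0]},
    {"jaw":0.8,"linear":[0,0,-10],"dr":[0,0,0]},
    {"jaw":0.8,"linear":[0,0,-13],"dr":[0,0,0]},
    {"jaw":0.8,"linear":[0,0,-13],"dr":[0,0,0]},
  ],
)

```text
time_s: 14.1
ee_pos: [572.5, -13.7, 230.4]
tool_rot: [0.258, 0.966, 0.001, 0.006]
wrist_force: [1.6, -0.1, 1.2]
opening: 0.802
```

```bash
python3 -c "
from h import *
go((440,-128,220),168)
s=manip.get_state();P=(s['ee_pos'],s['tool_rot']);np.save('P17.npy',np.r_[P[0],P[1]])
cv2.imwrite('pics/w17.png',manip.camera('wrist'))"
```

```text
t 14.10 pos [572.5 -13.7 230.4] xang 150.06 tilt [ 0.0128 -0.0007] F [ 1.62 -0.15  1.2 ] M [-0.077 -0.097  0.018] open 0.802 q6 -1.27
linear [  5.79 -16.52   0.88] dr [  0.22   0.7  -17.94]
```

View pics/w17.png

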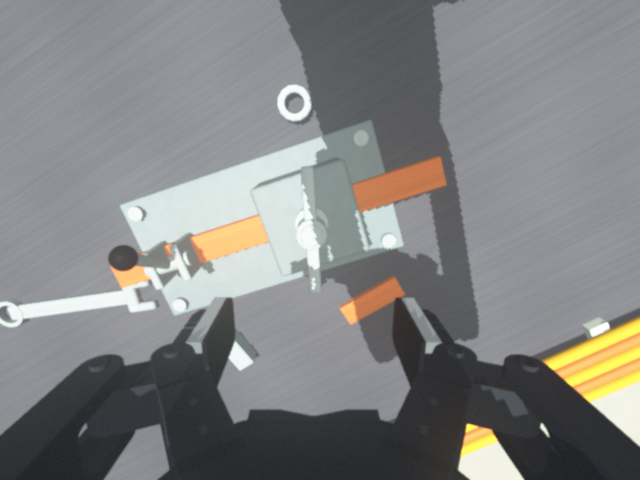

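Wrist view: bar ends at (308,168) and (316,291), knob at (123,258). The bystanders haven't moved.

```bash
python3 -c "
from h import *
a=np.load('P17.npy');P=(a[:3],a[3:])
e=[onz('wrist',u,102,P) for u in [(308,168),(316,291)]]
print(np.mean(e,0),np.degrees(np.arctan2(*(e[0]-e[1])[[1,0]])))
print('knob',onz('wrist',(123,258),112,P))
go((440,-128,200),168)"
```

```text
[568.85626748 -11.0927766  102.        ] 153.62644585433196
knob [ 513.1075238  -140.98497514  112.        ]
t 14.15 pos [571.4 -13.6 227.5] xang 150.05 tilt [0.0093 0.0001] F [ 0.52 -0.03 -0.63] M [-0.029 -0.012 -0.036] open 0.798 q6 -1.27
linear [  5.7  -16.49   2.62] dr [  0.2    0.5  -17.94]
```

>>> move_arm(
  motion=[
    {"jaw":0,"linear":[5.7,-16.5,2.6],"dr":[0.2,0.5,-18]},
    {"jaw":0,"linear":[5.7,-16.5,2.6],"dr":[0.2,0.5,-18]},
    {"jaw":0,"linear":[5.7,-16.5,2.6],"dr":[0.2,0.5,-18]},
    {"jaw":0,"linear":[5.7,-16.5,2.6],"dr":[0.2,0.5,-18]},
    {"jaw":0,"linear":[5.7,-16.5,2.6],"dr":[0.2,0.5,-18]},
    {"jaw":0,"linear":[5.7,-16.5,2.6],"dr":[0.2,0.5,-18]},
    {"jaw":0,"linear":[5.7,-16.5,2.6],"dr":[0.2,0.5,-18]},
    {"jaw":0,"linear":[5.7,-16.5,2.6],"dr":[0.2,0.5,-18]},
  ],
)

```text
time_s: 14.82
ee_pos: [440.7, -127.7, 200.3]
tool_rot: [0.104, 0.995, 0.0, 0.0]
wrist_force: [-0.8, -0.3, -0.3]
opening: -0.001
```

```bash
python3 -c "
from h import *
go((460,-132.4,117),168)
t=manip.camera('top');cv2.imwrite('pics/t18.png',cv2.resize(t[205:315,300:480],None,fx=4.4,fy=4.4,interpolation=cv2.INTER_CUBIC))
t=manip.camera('side');cv2.imwrite('pics/s18.png',cv2.resize(t[150:280,300:460],None,fx=4.6,fy=4.6,interpolation=cv2.INTER_CUBIC))
"
```

```text
t 14.82 pos [ 440.7 -127.7  200.3] xang 168.05 tilt [0.0006 0.0002] F [-0.85 -0.27 -0.31] M [0.06  0.002 0.022] open -0.001 q6 -1.89
linear [-1.98 -0.06  8.33] dr [0.02 0.03 0.05]
```

View pics/t18.png

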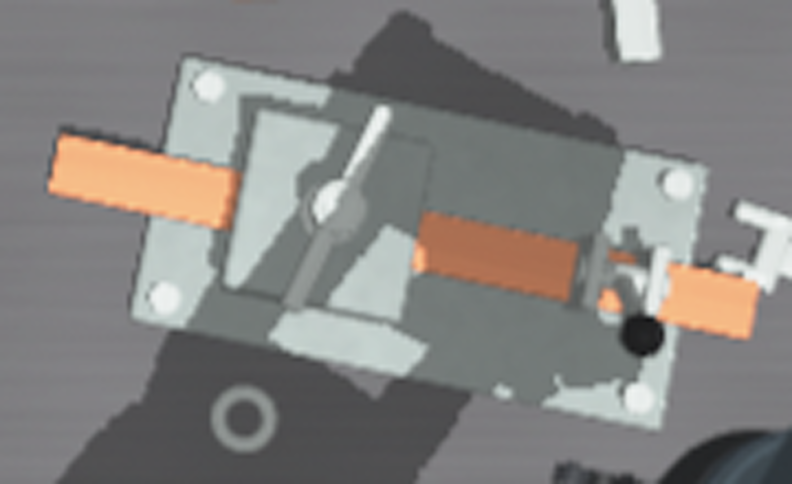

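View pics/s18.png

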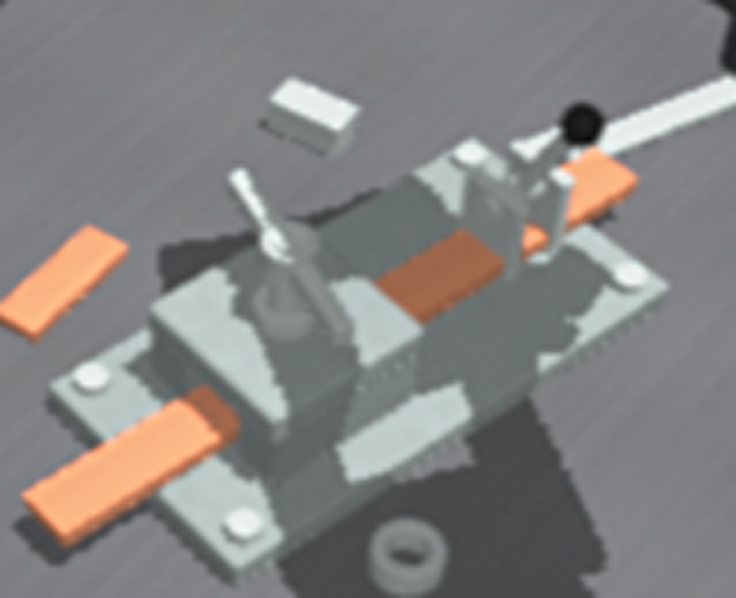

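Bar end (384,112) and bar end (294,302) in the zoomed top view match the backed-off angle, and the knob is still at (643,335). I'll bring the shut fingers down behind the knob.

>>> move_arm(
  motion=[
    {"jaw":0,"linear":[-1.0,0,3],"dr":[0,0,0]},
    {"jaw":0,"linear":[-1.6,-0.05,6],"dr":[0,0,0]},
    {"jaw":0,"linear":[-1.7,-0.05,8],"dr":[0,0,0]},
    {"jaw":0,"linear":[-1.7,-0.05,8.3],"dr":[0,0,0]},
    {"jaw":0,"linear":[-1.7,-0.05,8.3],"dr":[0,0,0]},
  ],
)

```text
time_s: 15.33
ee_pos: [457.1, -130.1, 116.1]
tool_rot: [0.103, 0.995, 0.001, -0.001]
wrist_force: [0.4, 0.5, 0.1]
opening: -0.001
```

```bash
python3 -c "
from h import *
go((551.7,-151.7,117),168)
cv2.imwrite('pics/w19.png',manip.camera('wrist'))
t=manip.camera('side');cv2.imwrite('pics/s19.png',cv2.resize(t[130:260,340:500],None,fx=4.6,fy=4.6,interpolation=cv2.INTER_CUBIC))
"
```

```text
t 15.33 pos [ 457.1 -130.1  116.1] xang 168.22 tilt [-0.0026  0.0019] F [0.43 0.53 0.13] M [ 0.031  0.022 -0.01 ] open -0.001 q6 -1.88
linear [-9.7  -0.18 -0.12] dr [ 0.08 -0.17  0.22]
```

View pics/w19.png

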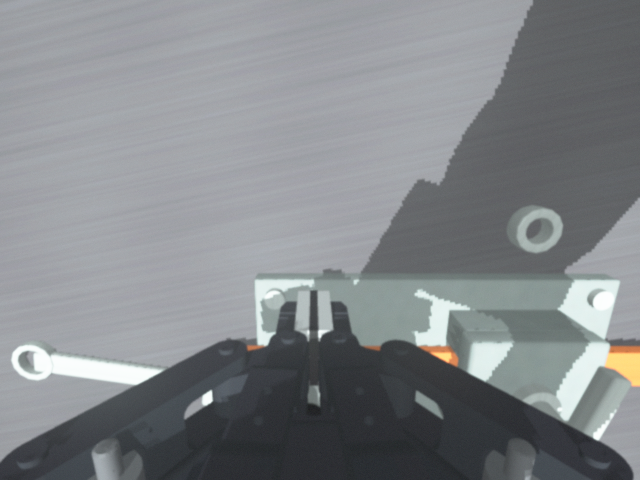

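View pics/s19.png

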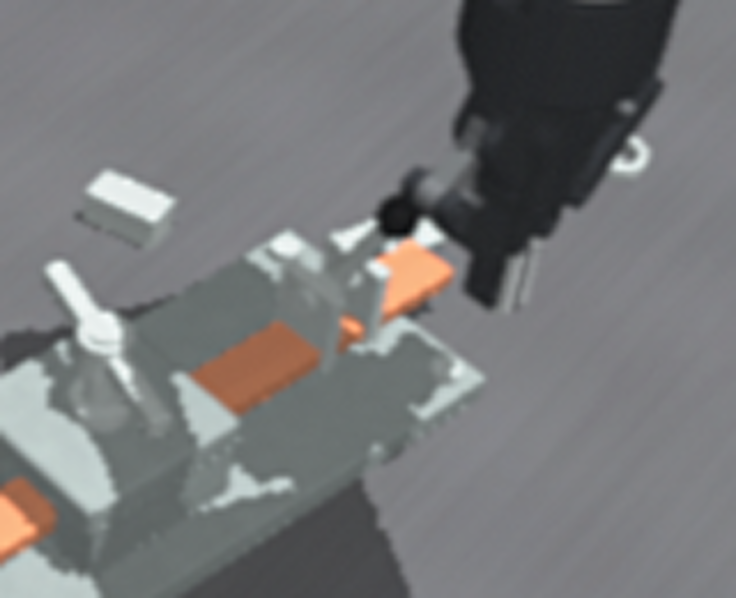

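>>> move_arm(
  motion=[
    {"jaw":0,"linear":[-1.5,0,-0.1],"dr":[0,0,0]},
    {"jaw":0,"linear":[-2.5,0,-0.1],"dr":[0,0,0]},
    {"jaw":0,"linear":[-3.2,-0.05,-0.1],"dr":[0,0,0]},
    {"jaw":0,"linear":[-3.9,-0.1,-0.1],"dr":[0,0,0]},
    {"jaw":0,"linear":[-4.6,-0.1,-0.1],"dr":[0,0,0]},
    {"jaw":0,"linear":[-5.3,-0.1,-0.1],"dr":[0,0,0]},
    {"jaw":0,"linear":[-6.0,-0.1,-0.1],"dr":[0,0,0]},
    {"jaw":0,"linear":[-6.7,-0.15,-0.1],"dr":[0,0,0]},
    {"jaw":0,"linear":[-7.4,-0.15,-0.1],"dr":[0,0,0]},
    {"jaw":0,"linear":[-8.0,-0.15,-0.1],"dr":[0,0,0]},
  ],
)

```text
time_s: 16.27
ee_pos: [537.1, -149.2, 119.1]
tool_rot: [0.103, 0.995, -0.0, 0.001]
wrist_force: [-2.4, -0.3, -1.1]
opening: -0.0
```

```bash
python3 -c "
from h import *
go((551.7,-151.7,117),168)
t=manip.camera('side');cv2.imwrite('pics/s20.png',cv2.resize(t[130:260,340:500],None,fx=4.6,fy=4.6,interpolation=cv2.INTER_CUBIC))
go((551.7,-151.7,117),168)
"
```

```text
t 16.27 pos [ 537.1 -149.2  119.1] xang 168.19 tilt [ 0.0014 -0.0003] F [-2.44 -0.29 -1.05] M [ 0.015  0.351 -0.043] open -0.0 q6 -1.84
linear [-1.48  0.06  0.21] dr [-0.    0.08  0.19]
t 16.32 pos [ 538.  -149.6  119.1] xang 168.18 tilt [ 0.0024 -0.0006] F [-0.22  0.51 -0.67] M [ 0.1    0.141 -0.028] open 0.0 q6 -1.84
linear [-1.39  0.07  0.21] dr [-0.01  0.14  0.18]
```

View pics/s20.png

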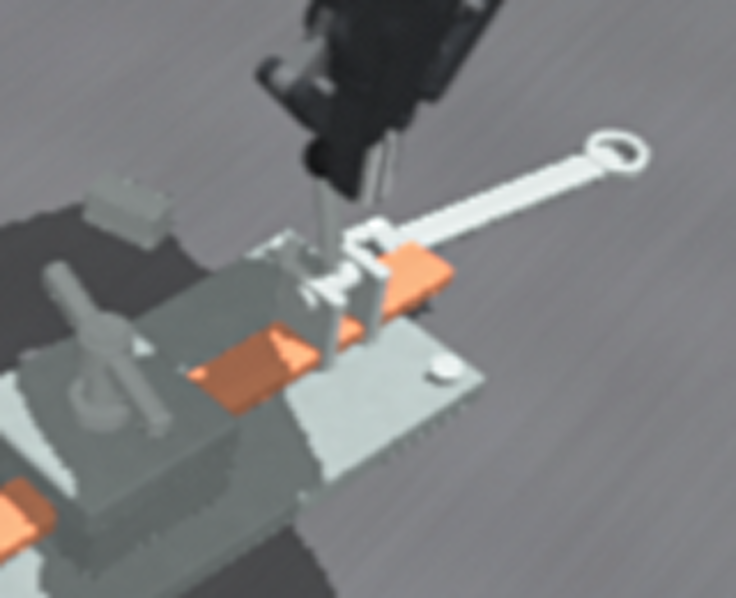

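The knob is at about (325,155) in the zoomed side view, past upright and in contact with the fingers. I'll push on, slower near the stop.

>>> move_arm(
  motion=[
    {"jaw":0,"linear":[-0.3,0.02,0.2],"dr":[0,0,0]},
    {"jaw":0,"linear":[-0.6,0.04,0.2],"dr":[0,0,0]},
    {"jaw":0,"linear":[-0.9,0.06,0.2],"dr":[0,0,0]},
    {"jaw":0,"linear":[-1.1,0.06,0.2],"dr":[0,0,0]},
  ],
)

```text
time_s: 16.65
ee_pos: [548.6, -151.0, 116.5]
tool_rot: [0.103, 0.995, 0.0, 0.0]
wrist_force: [-2.7, 1.1, -1.3]
opening: -0.002
```

```bash
python3 -c "
from h import *
go((551.7,-151.7,117),168)"
```

```text
t 16.65 pos [ 548.6 -151.   116.5] xang 168.18 tilt [0.001  0.0001] F [-2.71  1.09 -1.29] M [0.101 0.415 0.021] open -0.002 q6 -1.83
linear [-0.32 -0.01 -0.05] dr [0.02 0.05 0.18]
```

>>> move_arm(
  motion=[
    {"jaw":0,"linear":[-0.15,0,0],"dr":[0,0,0]},
    {"jaw":0,"linear":[-0.3,0,0],"dr":[0,0,0]},
    {"jaw":0,"linear":[-0.3,0,0],"dr":[0,0,0]},
  ],
)

```text
time_s: 16.9
ee_pos: [551.5, -151.5, 116.3]
tool_rot: [0.103, 0.995, 0.0, 0.0]
wrist_force: [-1.9, 0.7, -1.6]
opening: -0.003
```

```bash
python3 -c "
from h import *
go((551.7,-151.7,117),168)"
```

```text
t 16.90 pos [ 551.5 -151.5  116.3] xang 168.18 tilt [0.0006 0.0005] F [-1.87  0.7  -1.61] M [ 0.053  0.377 -0.007] open -0.003 q6 -1.83
linear [-0.02 -0.02 -0.07] dr [0.04 0.03 0.18]
```

>>> move_arm(
  motion=[
    {"jaw":0,"linear":[-0.1,0,0],"dr":[0,0,0]},
    {"jaw":0,"linear":[-0.2,0,0],"dr":[0,0,0]},
    {"jaw":0,"linear":[-0.2,0,0],"dr":[0,0,0]},
  ],
)

```text
time_s: 17.15
ee_pos: [553.5, -151.8, 116.3]
tool_rot: [0.103, 0.995, 0.0, 0.0]
wrist_force: [-3.0, 1.4, -1.2]
opening: -0.001
```

```bash
python3 -c "
from h import *
t=manip.camera('side');cv2.imwrite('pics/s21.png',cv2.resize(t[130:260,340:500],None,fx=4.6,fy=4.6,interpolation=cv2.INTER_CUBIC))
go((551.7,-151.7,117),168)"
```

```text
t 17.20 pos [ 553.5 -151.8  116.3] xang 168.18 tilt [0.0006 0.0006] F [-2.37  0.87 -0.91] M [0.125 0.448 0.004] open 0.0 q6 -1.83
linear [ 0.18 -0.03 -0.07] dr [0.04 0.03 0.18]
```

View pics/s21.png

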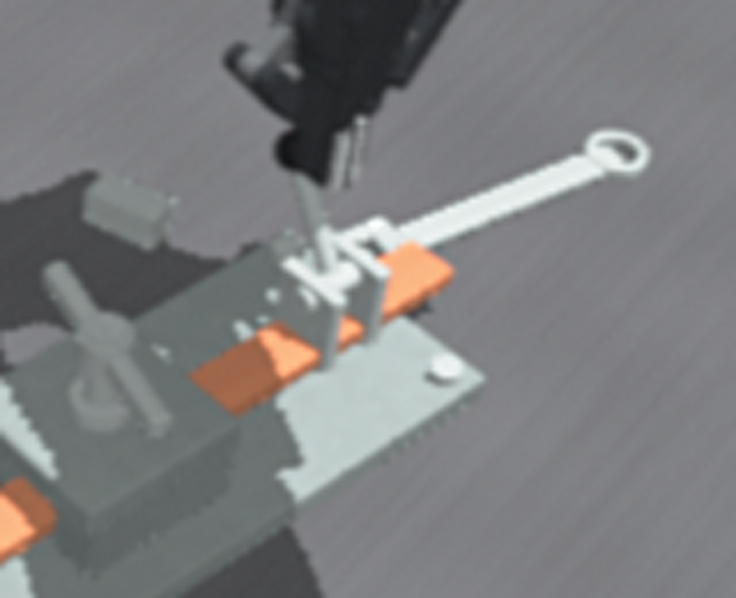

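```bash
python3 -c "
from h import *
for L in (.8,.85,.9,.95,1,1.05,1.1):
    a=65*np.sin(L-.55);z=50+65*np.cos(L-.55)
    u,v=proj('side',np.array([538.9+a*.978,-148.5-a*.207,z])); print(L,(u-340)*4.6,(v-130)*4.6, a)"
```

```text
0.8 322.8290993822961 160.97924502026865 16.08125735154399
0.85 317.5025245839581 158.86828533026696 19.208813432987068
0.9 312.23579408959284 157.0974589460602 22.288357484604337
0.95 307.0430633997161 155.66910478316834 25.312192250062278
1 301.93805167092245 154.5844785243356 28.272759717229963
1.05 296.9340026928066 153.84377742641243 31.162660009273196
1.1 292.04365001278217 153.44616946314747 33.97466988049285
```

The knob at (297,150) puts the lock at about 1.05, so there are a few millimetres left.

>>> move_arm(
  motion=[
    {"jaw":0,"linear":[-0.1,0,0],"dr":[0,0,0]},
    {"jaw":0,"linear":[-0.2,0,0],"dr":[0,0,0]},
    {"jaw":0,"linear":[-0.2,0,0],"dr":[0,0,0]},
  ],
)

```text
time_s: 17.45
ee_pos: [554.0, -151.9, 116.2]
tool_rot: [0.103, 0.995, 0.001, -0.001]
wrist_force: [-6.8, 1.5, 1.1]
opening: -0.002
```

>>> move_arm(
  motion=[
    {"jaw":0,"linear":[-0.1,0,0],"dr":[0,0,0]},
    {"jaw":0,"linear":[-0.1,0,0],"dr":[0,0,0]},
  ],
)

```text
time_s: 17.62
ee_pos: [554.0, -151.9, 116.2]
tool_rot: [0.103, 0.995, 0.001, -0.003]
wrist_force: [-6.4, 1.2, 1.0]
opening: 0.002
```

>>> move_arm(
  motion=[
    {"jaw":0,"linear":[-0.2,0,0],"dr":[0,0,0]},
    {"jaw":0,"linear":[-0.4,0,0],"dr":[0,0,0]},
    {"jaw":0,"linear":[-0.4,0,0],"dr":[0,0,0]},
  ],
)

```text
time_s: 17.87
ee_pos: [554.5, -151.9, 116.0]
tool_rot: [0.103, 0.995, 0.001, -0.007]
wrist_force: [-14.4, 1.8, 7.0]
opening: -0.001
```

```bash
python3 -c "
from h import *
t=manip.camera('side');cv2.imwrite('pics/s22.png',cv2.resize(t[130:260,340:500],None,fx=4.6,fy=4.6,interpolation=cv2.INTER_CUBIC))
go((551.7,-151.7,117),168)"
```

```text
t 17.92 pos [ 554.4 -151.9  116. ] xang 168.23 tilt [-0.0126  0.0036] F [-12.91   2.24   6.38] M [ 0.29   2.309 -0.043] open 0.002 q6 -1.82
linear [ 0.27 -0.03 -0.09] dr [ 0.05 -0.75  0.23]
```

View pics/s22.png

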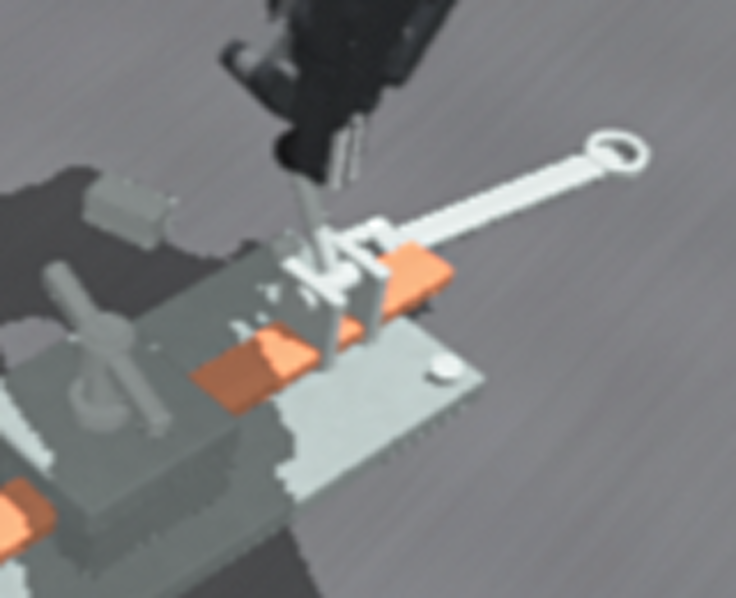

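At the stop: 14 N with no further travel. I'll back away, lift and check.

>>> move_arm(
  motion=[
    {"jaw":0,"linear":[1.5,0,0],"dr":[0,0,0]},
    {"jaw":0,"linear":[4,0,0],"dr":[0,0,0]},
    {"jaw":0,"linear":[7,0,-2],"dr":[0,0,0]},
    {"jaw":0,"linear":[9,0,-5],"dr":[0,0,0]},
    {"jaw":0,"linear":[11,0,-8],"dr":[0,0,0]},
    {"jaw":0,"linear":[13,0,-11],"dr":[0,0,0]},
    {"jaw":0,"linear":[13,0,-13],"dr":[0,0,0]},
    {"jaw":0,"linear":[13,0,-13],"dr":[0,0,0]},
  ],
)

```text
time_s: 18.58
ee_pos: [431.4, -127.4, 253.6]
tool_rot: [0.103, 0.995, -0.001, -0.0]
wrist_force: [1.3, -0.2, 0.7]
opening: 0.001
```

```bash
python3 -c "
from h import *
t=manip.camera('side');cv2.imwrite('pics/s23.png',cv2.resize(t[130:260,340:500],None,fx=4.6,fy=4.6,interpolation=cv2.INTER_CUBIC))
t=manip.camera('top');cv2.imwrite('pics/t23.png',t)
cv2.imwrite('pics/t23z.png',cv2.resize(t[205:315,300:480],None,fx=4.4,fy=4.4,interpolation=cv2.INTER_CUBIC))
go((551.7,-151.7,117),168)"
```

```text
t 18.68 pos [ 430.1 -126.6  249.4] xang 168.22 tilt [-0.0075  0.0008] F [-0.27 -0.04 -0.58] M [ 0.009 -0.005 -0.016] open 0.0 q6 -1.9
linear [-12.51   0.03  13.14] dr [-0.04 -0.43  0.22]
```

View pics/s23.png

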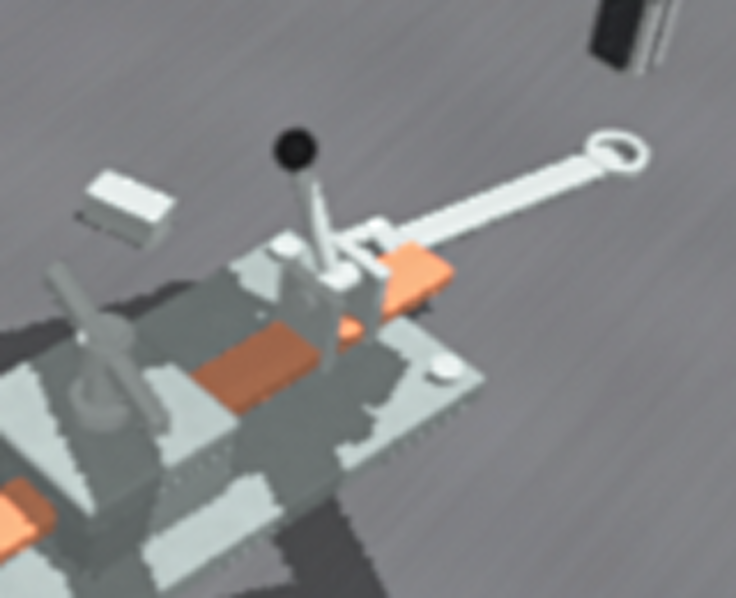

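View pics/t23z.png

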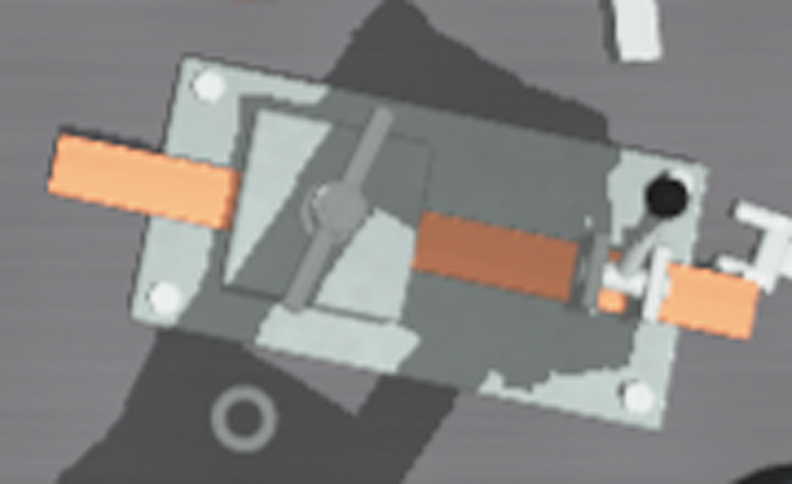

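```bash
python3 -c "
from h import *
o1,d1=ray('top',(300+666/4.4,205+197/4.4));o2,d2=ray('side',(340+296/4.6,130+150/4.6))
s=np.linalg.lstsq(np.c_[d1,-d2],o2-o1,rcond=None)[0];p,q=o1+s[0]*d1,o2+s[1]*d2
k=(p+q)/2;x=np.array([.978,-.207]);a=(k[:2]-[538.9,-149.1])@x
print(p,q,a,np.arctan2(a,k[2]-50)+.55)
e=[onz('top',(300+u/4.4,205+v/4.4),102) for u,v in [(383,112),(296,302)]]
print(np.mean(e,0),np.degrees(np.arctan2(*(e[0]-e[1])[[1,0]])))
a=cv2.imread('pics/top0.png').astype(int);b=cv2.imread('pics/t23.png').astype(int)
"
```

```text
[ 572.25237746 -155.56445388  107.34664664] [ 570.90643176 -156.4057714   107.46831924] 33.385676027530714 1.0767474579407998
[568.47650261 -12.14562043 102.        ] -25.165919724712925
```

View pics/t23.png

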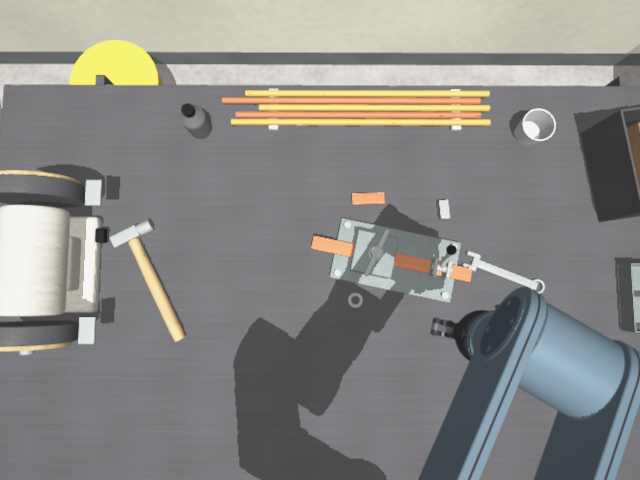

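Knob at (451,250), lock about 1.08 (1.1 within measuring error). The bar is at about 154°, and the bystanders are where they were. Handing in.

```bash
python3 -c "
from bench import manip
print(manip.job_done(), manip.get_state()['time_s'])"
```

```text
the job is handed in; nothing more can be done
the job is handed in; nothing more can be done
```

The screw is set, the lever is locked and the job is handed in. The last clock reading was 18.7 s, with the gripper well clear of everything.

- **Screw:** I gripped the hub lightly, so the fingers would slip before the seat could be forced, and turned it clockwise. It bottomed at about 149°. Torque rose to about 0.35 N m, and turning the tool 3° further did not move the bar. I then backed it off by a quarter turn. The wrist camera gave about 90.4° before and about 90.4° after release. The last top view gave about 91.5°, which is within measuring error.
- **Lock lever:** I pushed the knob over to its far stop. It took 14 N at the end with almost no further travel. Measured from two cameras afterwards, the lock angle was 1.08 rad against the nominal 1.1, within about 2 mm of calibration error at the knob.
- **Bystanders:** in the last top view, the nut, offcut, gauge block, spanner and hammer all lie where they started.

No check failed.

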